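# Stow the receiver's telescopic antenna

## Robot

A 6-joint arm with a two-finger parallel gripper is mounted at the origin on the work surface. World frame = base frame: x ahead of the robot, y to its left, z up, the work surface at z = 0. Lengths are in mm, angles in rad, forces in N, time in s.
With the tool pointing down it reaches from about 350 to 875 mm from the base axis. Payload 4.2 kg.
Tool frame: the origin (TCP) lies on the centre line of the jaws, within the pads' length; the fingertips stand 25 mm ahead of it and the grasp point (between the pads) lies 6 mm ahead of it; z points along the fingers, y is the direction in which the jaws open and shut (so a half turn about z gives the same grasp; the last joint's range is limited). The gripper opens to 85 mm and grips with 20 to 120 N. Pads are 22 mm wide; open, the fingers measure 114 mm over their backs; the gripper's body (76 mm by 85 mm) begins 54 mm behind the grasp point. The pads swing forward as they close: fully open they stand 13 mm farther back than shut.
Start: joints at [-0.844, 0.385, 0.008, 0, -1.194, -0.259], TCP at [281.839, -557.823, 256.312] pointing down, gripper open.
Joint ranges: [-3.14, 3.14], [-1.21, 2.06], [-1.07, 1.41], [-3.16, 2.05], [-2.99, -0.16], [-3.1, 3.1]. Speed limits (rad/s): [2.79, 2.79, 3.14, 3.14, 3.14, 3.14].

## Interface

Orientations are given as a unit quaternion [x, y, z, w].
In Python, from bench import arm gives the robot as it stands.
- The arm moves only by the tool drive_tool, never from a script. Its argument "plan" is a list of rows, each a list of 2 entries, a list of its own where there are three numbers: the shift along the tool's x, y, z in m, then the turn about the tool's z in degrees. A call has 1 to 12 rows; each row shifts and turns the commanded pose from where the row before left it, along the tool's axes as they then stand; what a row does not reach is not made up. A row lasts 1/8 s, in which the tool goes at most 62.5 mm and 10.7 degrees, less where a joint would pass 70% of its speed; a pose out of reach is approached as far as the arm can. A call with a gripper value outside its range is refused whole. "fingers" is the closure, from -1 (fully open) to 1 (shut), so that 0 is half open, set as the call begins (left out, the last holds). The fingers move at their own pace and stop on an object; the grip force is fixed at half the most. Time passes only in rows, so rows that do not move let the fingers close. It gives the time, the measured TCP pose, the force and the opening at its end, in the units of the state.
- arm.read_state(): the state, without advancing time (a new reading comes with each control period).
- arm.get_image(name): name is "scene" or "side" or "wrist"; returns a dict with "image" (384x512x3 uint8, red, green, blue), "K" (3x3 intrinsics, pixels), "R" (3x3) and "t" (3): a world point X has camera coordinates R X + t. Camera axes: x right, y down, z forward; pixel columns grow to the right and rows downward; lengths in mm; the calibration is good to about 2 mm. The wrist camera is an equidistant fisheye: a pixel r from the principal point sees the ray r / f radians off the axis. A picture is of the moment at which its call begins. There is no depth.
- arm.job_done(): hands the job in, once; it reports no verdict.
The state is a dict: "clock": time; "joints": joint angles; "joint_vel": joint speeds; "joint_efforts": joint torques, N m; "position": TCP position; "ee_rot": TCP orientation; "contact_force": force on the tool from outside, world axes, zero at the start; "wrist_torque": the same for the moment, N m; "gripper_width": finger opening in mm.
Only numpy, scipy, OpenCV 4.12 (cv2) and the standard library are available. Lean on these libraries where they do the work, as an engineer would, in place of code of your own. Each camera call takes 0.05 s, during which the arm holds its last target.

## Task

Put the test receiver's leaning telescopic antenna away: while it still leans as it is, slide the thin brass section fully home into the steel one first, and then the steel one fully home into the black tube. Then fold the collapsed antenna down flat on its rest, let go of it, and do not bump the lamp arch over the receiver or disturb the other things on the bench.

Things in the scene. Friction and masses are not known exactly. Their poses are not given: they have to be found in the camera images.
- receiver: Fixed test receiver: a grey case 200 mm deep (x), 150 wide (y), top 65 mm above the bench, on a black base plate 240 x 290 x 8 mm. Origin: centre of the plate's underside. Its -x side is the front, towards which the antenna leans and folds (along the middle line y = 0). A small black rest, top 86 mm above the bench, stands under the folded antenna. A loose screwdriver and a small orange battery lie on the plate beside the case.
- lamp: Fixed aluminium lamp arch standing on the receiver's plate; origin and axes are the receiver's. Two posts 16 x 12 mm at x = 10 mm, y = +-134 mm, and a crossbar 20 mm (x) by 280 mm (y), underside 301 mm and top 318 mm above the bench, centred at x = 10 mm. It hangs over the antenna's lower part, so that an upright gripper cannot follow the antenna down; a gripper tilted in line with the antenna can.
- pivot (a point): The antenna's hinge centre, 60 mm behind (+x) the receiver's origin and 95 mm above the bench. The hinge axis is the receiver's y.
- cap_top (a point): Centre of the end face of the red cap on the thin section, on the antenna's axis. The point's -x axis points along the antenna from pivot to cap; its y axis is the hinge axis. The cap is a cylinder of 22 mm diameter, 28 mm long, good to grip or to push on; nothing on the antenna is thicker. Distance from pivot to cap_top = 139 mm + joint middle + joint inner.
- middle_end (a point): Outer end of the steel middle section (12 mm diameter, end collar 16 mm), on the axis, 111 mm + joint middle from the pivot. The brass inner section is 8 mm in diameter.
- outer_end (a point): Outer end of the black outer tube (16 mm diameter, collar 18 mm), on the axis, 105 mm from the pivot.
- inner (a joint): How far the brass section stands out of the steel one, m: 0 = fully home (cap on the collar), at most 0.062. Sliding friction about 3 N.
- middle (a joint): How far the steel section stands out of the black tube, m: 0 = fully home, at most 0.062. Sliding friction about 7 N, so a push along the axis on the cap moves the brass section first.
- antenna (a joint): Elevation of the antenna above level, rad: 0 = folded flat forward on its rest, pi/2 would be upright. A stiff hinge (0.5 N m) that stays where it is left.
- screwdriver: Bystander: yellow screwdriver, 150 mm, lying on the receiver's plate; origin under its middle.
- battery: Bystander: orange battery block, 50 x 26 x 17 mm, on the receiver's plate; origin under its centre.
- multimeter: Bystander: red multimeter, 150 x 75 x 38 mm, lying on the bench; origin under its centre.
- pliers: Bystander: orange-handled pliers, about 165 mm long, 16 mm thick, on the bench; origin near the joint.
- bottle: Bystander: green drinks bottle, 62 mm diameter, 190 mm tall, standing; origin under its centre.
- spool: Bystander: blue solder spool, 54 mm diameter, 40 mm tall, standing; origin under its centre.
- board: Bystander: green circuit board, 90 x 60 x 4 mm, lying on the bench; origin under its centre.
- tweezers: Bystander: steel tweezers, 110 mm long, lying on the bench; origin at the middle.

How it is judged:
By the outcome, as a careful person would: the job done as asked, in the order asked, and still so for the second after the job is handed in, with the robot touching nothing.
It also fails if it takes over 42 s, if anything falls off the work surface, if the arm or the gripper's body presses on something with over 40 N, if the wrist force passes 120 N, or if a joint passes its speed limit or range.

## Working session

There is one attempt and no reset: what is moved stays moved. The work goes in short steps, Python scripts to look and compute and a tool call to move; the robot and the scene stay as the last step left them, time stands still between calls to the robot, and variables do not carry over. Pictures are saved under pics/ and viewed, and the job is handed in when it is done.

Besides the shell and the picture viewer there is one more tool, called after "Call:" as name(argument=value, ...) on one line, values as JSON. drive_tool: Moves the arm, as the interface text tells. Its arguments: {"type":"object","properties":{"plan":{"type":"array"},"fingers":{"type":"number"}},"required":["plan"]}

```bash
ls; mkdir -p pics; python3 - <<'E'
from bench import arm
import cv2
s=arm.read_state();print(s)
for n in ["scene","side"]:
    d=arm.get_image(n);cv2.imwrite(f"pics/{n}0.png",d["image"][:,:,::-1]);print(n,d["K"],d["R"],d["t"])
E
```

```text
pics
{'clock': 0.0, 'joints': array([-8.44375484e-01,  3.85537608e-01,  6.59794884e-03, -4.92482992e-04,
       -1.19403034e+00, -2.58616314e-01]), 'joint_vel': array([-0.00108965,  0.00118736, -0.00071758, -0.00096604,  0.00180239,
        0.00229109]), 'joint_efforts': array([ 2.21057458e-04, -3.92284226e+01,  1.88396055e+01,  4.18619648e+00,
       -4.72019325e-03,  7.04781513e-06]), 'position': array([ 281.60326782, -557.34779228,  255.22304152]), 'ee_rot': array([-2.31686767e-01,  9.72789807e-01,  1.06588257e-03, -3.12238840e-04]), 'contact_force': array([-0.32114524,  0.09309347,  0.55812281]), 'wrist_torque': array([0.01757344, 0.00253078, 0.01820112]), 'gripper_width': 85.35203864026607}
scene [[466.91604142   0.         256.64187011]
 [  0.         466.91604142 188.08522398]
 [  0.           0.           1.        ]] [[-0.41220548  0.91108952  0.00158796]
 [ 0.6976435   0.31675584 -0.64261908]
 [-0.5859865  -0.26378328 -0.76618418]] [ 214.22482234 -314.45856075 1625.0804781 ]
side [[384.6947672    0.         260.04716249]
 [  0.         384.6947672  195.9476882 ]
 [  0.           0.           1.        ]] [[-0.96959209 -0.24458213  0.00841138]
 [-0.16325278  0.62080974 -0.76677493]
 [ 0.18231758 -0.74483209 -0.64186093]] [496.43554432 177.90722482 975.97935029]
```

View pics/scene0.png

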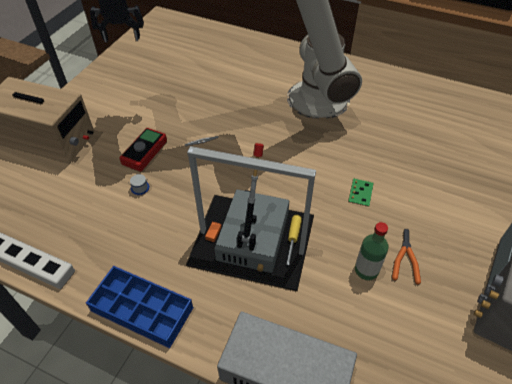

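View pics/side0.png

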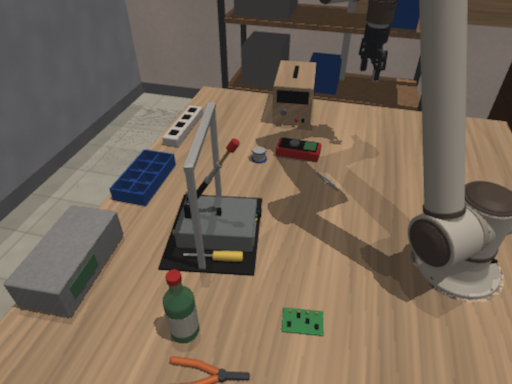

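The scene view shows the receiver plate around (255,240), the arch bar from (193,152) to (312,173) and the red cap at (258,150). The side view has the cap at (233,145). I'll zoom in next.

```bash
python3 - <<'E'
import cv2
a=cv2.imread("pics/scene0.png")[130:290,180:330];cv2.imwrite("pics/sc_z.png",cv2.resize(a,None,fx=3.7,fy=3.7,interpolation=cv2.INTER_CUBIC))
a=cv2.imread("pics/side0.png")[95:275,155:275];cv2.imwrite("pics/si_z.png",cv2.resize(a,None,fx=3.3,fy=3.3,interpolation=cv2.INTER_CUBIC))
E
```

```text
(no output)
```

View pics/sc_z.png

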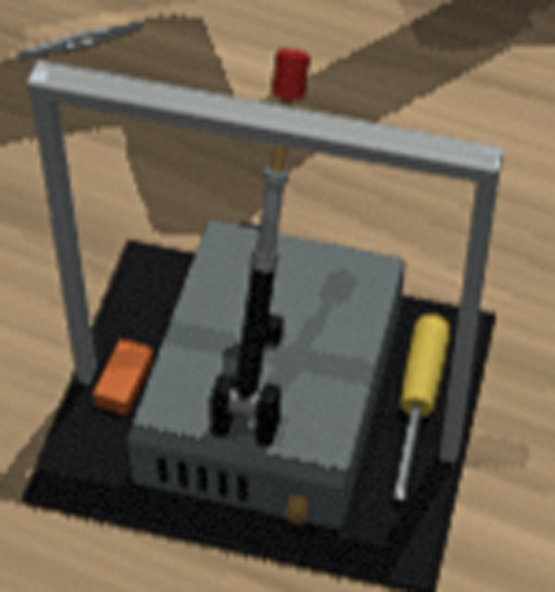

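View pics/si_z.png

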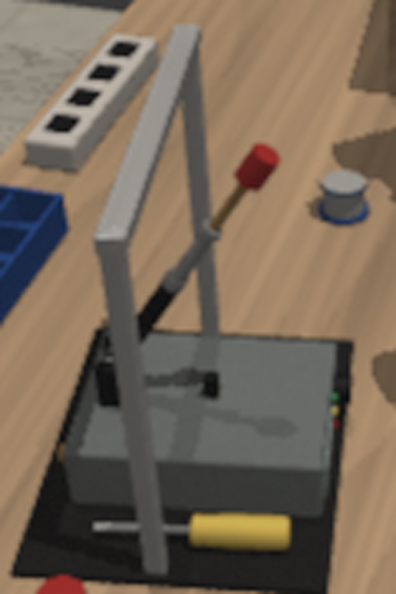

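```bash
cat > h.py <<'E'
import numpy as np,cv2
from bench import arm
def ray(d,p):
    u=np.array([(p[0]-d["K"][0,2])/d["K"][0,0],(p[1]-d["K"][1,2])/d["K"][1,1],1.])
    v=d["R"].T@u; return -d["R"].T@d["t"], v/np.linalg.norm(v)
def plane(d,p,z):
    o,v=ray(d,p); return o+v*(z-o[2])/v[2]
def proj(d,X):
    c=d["R"]@np.asarray(X,float)+d["t"]; return (d["K"]@(c/c[2]))[:2]
def tri(ds,ps):
    A=0;b=0;rs=[ray(d,p) for d,p in zip(ds,ps)]
    for o,v in rs:
        M=np.eye(3)-np.outer(v,v);A=A+M;b=b+M@o
    X=np.linalg.solve(A,b);return X,[np.linalg.norm((np.eye(3)-np.outer(v,v))@(X-o)) for o,v in rs]
def redmask(im,roi):
    h=cv2.cvtColor(im,cv2.COLOR_RGB2HSV);m=((h[...,0]<6)|(h[...,0]>174))&(h[...,1]>150)&(h[...,2]>60)
    k=np.zeros_like(m);x0,y0,x1,y1=roi;k[y0:y1,x0:x1]=1
    return m&k
E
python3 - <<'E'
from h import *
np.set_printoptions(precision=2,suppress=True)
S=arm.get_image("scene");D=arm.get_image("side")
z=lambda p,f,o:(p[0]/f+o[0]-.35,p[1]/f+o[1]-.35)
# body corners in order: far-robot... 
sc=[z(p,3.7,(180,130)) for p in [(130,240),(495,315),(437,590),(25,500)]]
si=[z(p,3.3,(155,95)) for p in [(352,343),(328,592),(14,575),(100,328)]]
P1=np.array([plane(S,p,8) for p in sc]);P2=np.array([plane(D,p,8) for p in si])
print(P1,P2,sep="\n")
# order: scene c0 = -x side, screen left
P=(P1+P2)/2
L=np.array([[-120,145],[-120,-145],[120,-145],[120,145]])  # guess
for Q,nm in((P1,"sc"),(P2,"si"),(P,"avg")):
  for sg in (1,-1):
    l=L*[1,sg];q=Q[:,:2];c=q.mean(0)
    H=l.T@(q-c);U,s,Vt=np.linalg.svd(H);R=Vt.T@np.diag([1,np.linalg.det(Vt.T@U.T)])@U.T
    print(nm,sg,c,np.degrees(np.arctan2(R[1,0],R[0,0])),np.linalg.norm((l@R.T+c-q),axis=1))
ms=[]
for d,r in((S,(245,135,275,165)),(D,(215,130,250,165))):
    m=redmask(d["image"],r);y,x=np.nonzero(m);print(m.sum(),x.mean(),y.mean(),x.min(),x.max(),y.min(),y.max());ms.append((x.mean(),y.mean()))
print("cap centre",tri([S,D],ms))
print("midend",tri([S,D],[z((275,174),3.7,(180,130)),z((211,228),3.3,(155,95))]))
print("outend",tri([S,D],[z((264,263),3.7,(180,130)),z((172,284),3.3,(155,95))]))
# crossbar top corner at ends
print("bar L",tri([S,D],[z((40,72),3.7,(180,130)),z((185,30),3.3,(155,95))]))
print("bar R",tri([S,D],[z((488,165),3.7,(180,130)),z((113,240),3.3,(155,95))]))
E
```

```text
[[ 539.94 -122.19    8.  ]
 [ 491.45  159.28    8.  ]
 [ 721.12  201.61    8.  ]
 [ 774.19  -80.79    8.  ]]
[[ 538.94 -122.14    8.  ]
 [ 487.08  159.14    8.  ]
 [ 718.8   202.76    8.  ]
 [ 769.44  -83.71    8.  ]]
sc 1 [631.68  39.48] -169.83416952273828 [238.84 236.89 236.66 239.06]
sc -1 [631.68  39.48] 10.218900738482688 [2.4  3.94 3.46 1.74]
si 1 [628.56  39.01] -169.41819650202547 [237.72 237.02 238.77 235.95]
si -1 [628.56  39.01] 10.16600380199002 [3.99 2.63 2.29 3.07]
avg 1 [630.12  39.25] -169.62303149599825 [238.29 236.95 237.72 237.5 ]
avg -1 [630.12  39.25] 10.192420005698667 [3.09 3.28 2.79 2.07]
106 258.16037735849056 149.75471698113208 254 262 143 156
104 232.51923076923077 145.01923076923077 227 238 139 151
cap centre (array([572.86,  27.11, 283.  ]), [np.float64(0.6558822134832719), np.float64(0.6558822134832908)])
midend (array([607.87,  32.5 , 228.48]), [np.float64(0.4312575042540484), np.float64(0.43125750425409554)])
outend (array([639.15,  39.2 , 176.97]), [np.float64(0.23551187204755422), np.float64(0.23551187204761184)])
bar L (array([664.87, -92.69, 317.38]), [np.float64(0.9947256032734784), np.float64(0.9947256032734944)])
bar R (array([617.72, 169.93, 311.21]), [np.float64(0.6990283750623839), np.float64(0.699028375062373)])
```

Call:
drive_tool(plan=[[[-0.038, 0.034, -0.014], 0], [[-0.038, 0.034, -0.014], 0], [[-0.038, 0.034, -0.014], 0], [[-0.038, 0.034, -0.014], 0], [[-0.038, 0.034, -0.014], 0], [[-0.038, 0.034, -0.014], 0], [[-0.038, 0.034, -0.014], 0], [[-0.038, 0.034, -0.01], 0], [[-0.038, 0.034, 0], 0], [[-0.038, 0.034, 0], 0], [[-0.038, 0.034, 0], 0], [[-0.038, 0.034, 0], 0]], fingers=-1)

```text
clock: 1.7
position: [505.0, 13.6, 364.4]
ee_rot: [-0.232, 0.973, 0.0, 0.0]
contact_force: [0.5, 0.3, -0.2]
gripper_width: 85.6
```

Call:
drive_tool(plan=[[[0, 0, 0], -10.4], [[0, 0, 0], -10.5], [[0, 0, 0], -10.5], [[0, 0, 0], -10.5], [[0, 0, 0], -10.5], [[0, 0, 0], -10.5], [[0, 0, 0], -10.5], [[0, 0, 0], 0]])

```text
clock: 2.7
position: [504.7, 11.9, 364.1]
ee_rot: [0.766, -0.642, -0.0, 0.0]
contact_force: [-0.2, 0.4, -0.9]
gripper_width: 85.7
```

```bash
python3 - <<'E'
from h import *
for n in ["scene","side","wrist"]:
    d=arm.get_image(n);im=d["image"][:,:,::-1]
    if n=="scene": im=cv2.resize(im[60:280,170:350],None,fx=2.7,fy=2.7,interpolation=cv2.INTER_CUBIC)
    if n=="side": im=cv2.resize(im[30:250,150:350],None,fx=2.7,fy=2.7,interpolation=cv2.INTER_CUBIC)
    cv2.imwrite(f"pics/{n}1.png",im)
print(d["K"],d["R"],d["t"],arm.read_state()["joints"])
E
```

```text
[[297.31863964   0.         255.89790664]
 [  0.         297.31863964 187.60416274]
 [  0.           0.           1.        ]] [[-9.84605090e-01 -1.74792958e-01  4.88927845e-04]
 [-1.68544826e-01  9.50143295e-01  2.62336349e-01]
 [-4.63190980e-02  2.58215299e-01 -9.64976373e-01]] [498.56257588  10.9659374  502.13467743] [ 3.45693817e-01  1.16786798e-01 -8.53761430e-02 -8.02313593e-05
 -1.36879727e+00 -1.69889344e-01]
```

View pics/scene1.png

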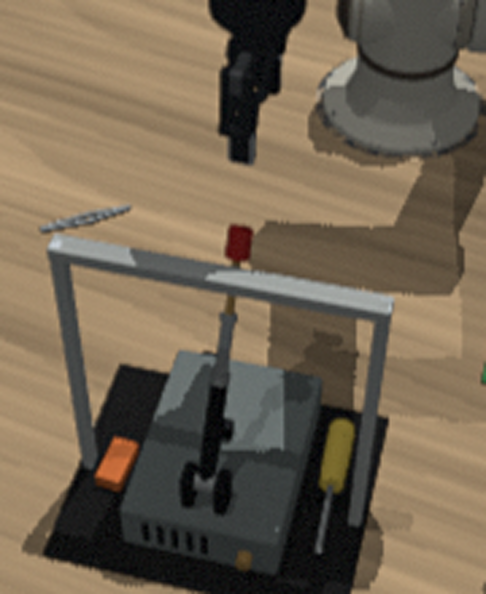

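View pics/side1.png

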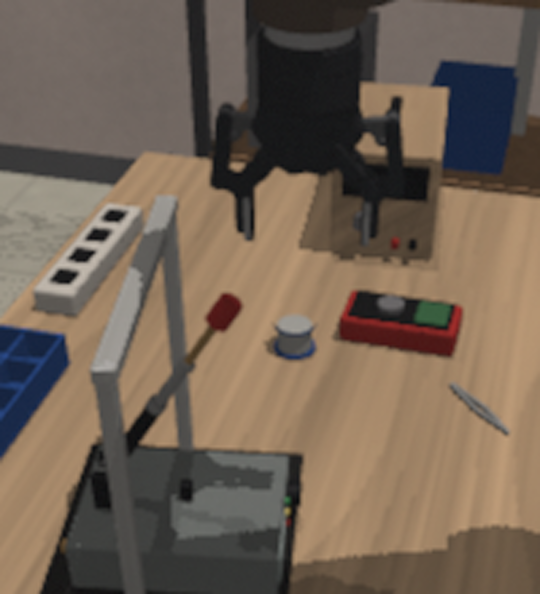

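View pics/wrist1.png

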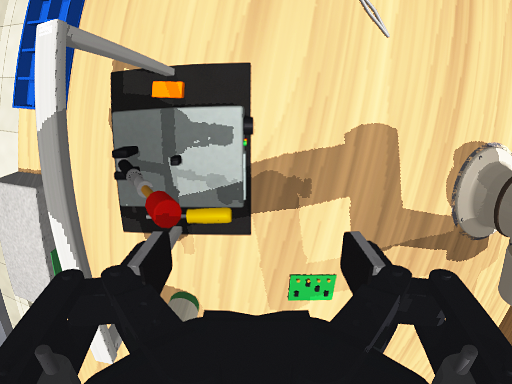

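The side view shows the +rx fingertip at zoomed (245,238), with a knuckle bulging out to about (213,185). That bulge matters for clearance to the bar, so I'll measure the gripper outline in the tool's y–z plane.

```bash
python3 - <<'E'
from h import *
from scipy.spatial.transform import Rotation as Ro
np.set_printoptions(precision=1,suppress=True)
d=arm.get_image("side");im=d["image"][:,:,::-1]
cv2.imwrite("pics/side2.png",cv2.resize(im[20:130,215:315],None,fx=5.4,fy=5.4,interpolation=cv2.INTER_CUBIC))
s=arm.read_state();R=Ro.from_quat(s["ee_rot"]).as_matrix();p=s["position"]
print(R,p)
# warp: rectify tool yz plane to image at 3 px/mm  (local y -100..100, z -140..40)
src=[];dst=[]
for y,z in((-100,-150),(100,-150),(100,40),(-100,40)):
    src.append(proj(d,p+R@[0,y,z]));dst.append(((y+100)*3.,(z+150)*3.))
H=cv2.getPerspectiveTransform(np.float32(src),np.float32(dst))
w=cv2.warpPerspective(np.ascontiguousarray(im),H,(600,570),flags=cv2.INTER_CUBIC)
for y in range(-100,101,20): cv2.line(w,((y+100)*3,0),((y+100)*3,569),(0,255,255) if y else (0,0,255),1)
for z in range(-140,41,20): cv2.line(w,(0,(z+150)*3),(599,(z+150)*3),(0,255,255) if z else (0,0,255),1)
cv2.imwrite("pics/rect.png",w)
E
```

```text
[[ 0.2 -1.  -0. ]
 [-1.  -0.2 -0. ]
 [-0.   0.  -1. ]] [504.8  11.9 364.3]
```

View pics/rect.png

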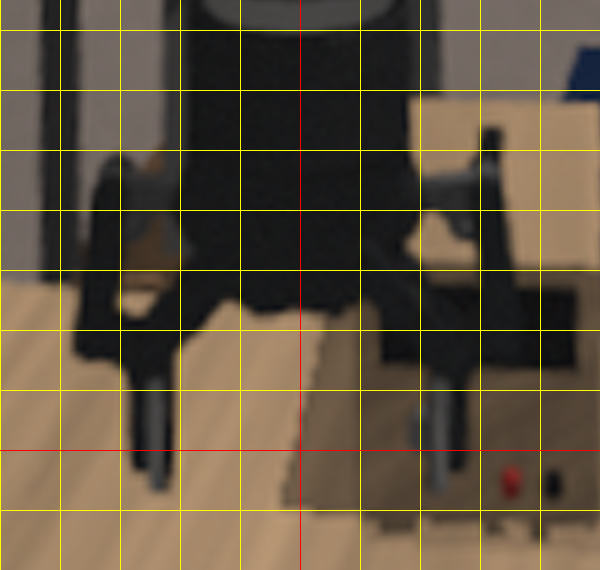

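View pics/side2.png

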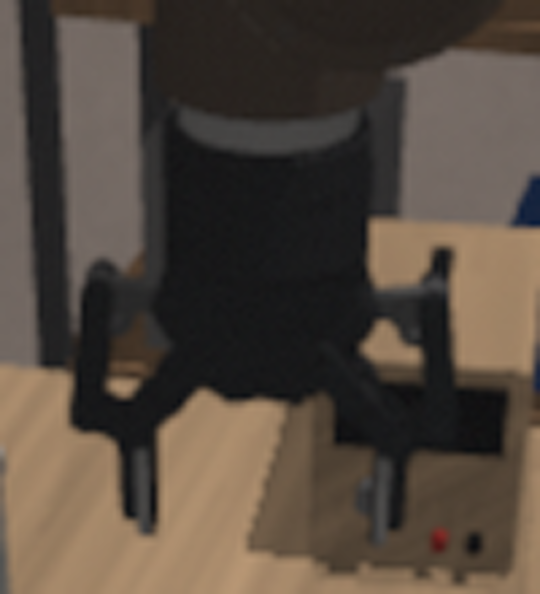

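Measured at full opening:
- The fingertip reaches 51–57 mm out.
- The knuckle links reach about 66 mm at bar height.

Pushing the low half of the cap's end face with the outer (+rx) finger should clear the bar by about 8 mm. I'll descend to just above the cap first.

Call:
drive_tool(plan=[[[-0.003, -0.001, 0.015], 0], [[0, 0, 0.02], 0], [[0, 0, 0.012], 0], [[0, 0, 0.008], 0], [[0, 0, 0], 0]])

```text
clock: 3.52
position: [505.2, 15.1, 308.8]
ee_rot: [0.767, -0.641, -0.0, 0.0]
contact_force: [0.2, -0.1, -0.6]
gripper_width: 85.5
```

```bash
cat > look.py <<'E'
import sys
from h import *
from scipy.spatial.transform import Rotation as Ro
np.set_printoptions(precision=1,suppress=True)
tag=sys.argv[1];O=np.array([630,39,0]);a=np.radians(10.2);RX=np.array([np.cos(a),np.sin(a),0]);RY=np.array([-np.sin(a),np.cos(a),0])
S=arm.get_image("scene");D=arm.get_image("side");s=arm.read_state()
r=s["position"]-O;print("TCP rec",r@RX,r@RY,r[2],"F rec",s["contact_force"]@RX,s["contact_force"]@RY,s["contact_force"][2],"t",s["clock"],"w",s["gripper_width"])
im=np.ascontiguousarray(D["image"][:,:,::-1])
# rectify receiver plane ry=0, rx -220..60, z 80..340 at 2.1px/mm
k=2.1;src=[];dst=[]
for x,z in((-220,80),(60,80),(60,340),(-220,340)):
    src.append(proj(D,O+RX*x+np.array([0,0,z])));dst.append(((60-x)*k,(340-z)*k))
H=cv2.getPerspectiveTransform(np.float32(src),np.float32(dst));w=cv2.warpPerspective(im,H,(int(280*k),int(260*k)),flags=cv2.INTER_CUBIC)
for x in range(-220,61,20): cv2.line(w,(int((60-x)*k),0),(int((60-x)*k),545),(0,0,255) if x==0 else (0,255,255),1)
for z in range(80,341,20): cv2.line(w,(0,int((340-z)*k)),(590,int((340-z)*k)),(0,0,255) if z==300 else (0,255,255),1)
cv2.imwrite(f"pics/{tag}_rect.png",w)
cs=[]
for d,nm in((S,"sc"),(D,"si")):
    q=proj(d,O+RX*-40+np.array([0,0,220]));x0,y0=[int(v) for v in q]
    c=d["image"][y0-70:y0+80,x0-60:x0+60,::-1];cv2.imwrite(f"pics/{tag}_{nm}.png",cv2.resize(c,None,fx=4,fy=3.9,interpolation=cv2.INTER_CUBIC))
    m=redmask(d["image"],(x0-50,max(0,y0-80),x0+50,y0+80)).astype(np.uint8)
    n,l,st,ce=cv2.connectedComponentsWithStats(m);i=1+np.argmax(st[1:,4]);print(nm,st[i],ce[i]);cs.append(ce[i])
X,e=tri([S,D],cs);v=X-O;dx,dz=60-v@RX,v[2]-95
print("cap centre rec",v@RX,v@RY,v[2],"err",e[0],"r",np.hypot(dx,dz)-125,"elev",np.degrees(np.arctan2(dz,dx)))
E
python3 look.py a
```

```text
TCP rec -126.59228770417322 -1.4644274875926047 309.81518763399174 F rec -1.0401110986506856 -0.09741613323006425 0.8765506575738701 t 3.625 w 85.29902599117099
sc [254 144   9  13  93] [258.  149.8]
si [227 139  12  13  98] [232.5 145.2]
cap centre rec -58.37025489661544 -1.8042772122950061 282.4916371926228 err 0.4109193710202512 r 96.7309885006149 elev 57.734299840270104
```

View pics/a_rect.png

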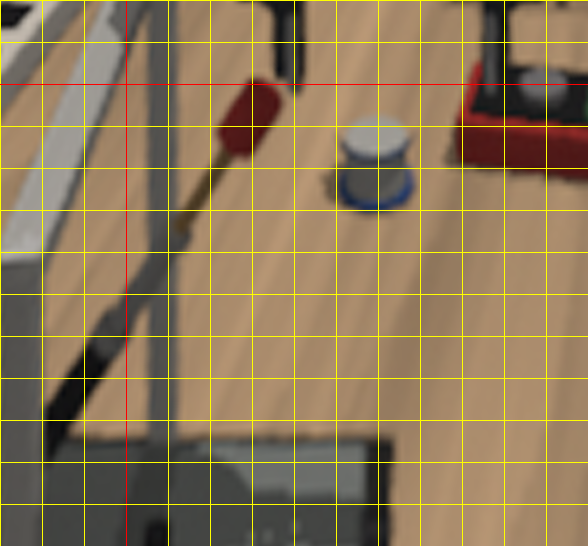

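View pics/a_sc.png

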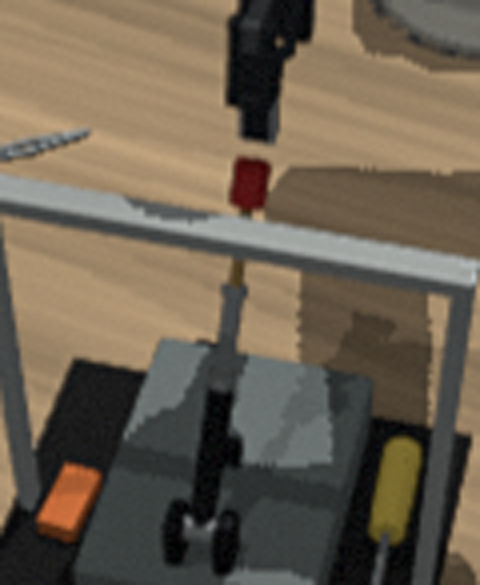

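The scene view shows the finger directly above the cap in y. In the rectified view the finger's back edge is at rx≈-69, 5 mm off the low half of the cap face. Measured: elevation 57.7°, total extension about 97 mm. I'll push along the axis in steps.

Call:
drive_tool(plan=[[[0, -0.0027, 0.0042], 0], [[0, -0.0032, 0.0051], 0], [[0, -0.0032, 0.0051], 0], [[0, -0.0032, 0.0051], 0], [[0, -0.0032, 0.0051], 0], [[0, 0, 0], 0]])

```text
clock: 4.38
position: [520.7, 17.9, 284.0]
ee_rot: [0.767, -0.641, -0.0, 0.0]
contact_force: [0.8, 0.4, -0.2]
gripper_width: 85.6
```

```bash
python3 look.py b
```

```text
TCP rec -111.75989749021414 -1.3949428624830458 283.9644345487721 F rec -0.2676441231306522 -0.15728126502255949 -0.46368239328353933 t 4.475 w 85.58034575167515
sc [254 152   8   7  43] [257.4 154.9]
si [223 145  10  14  86] [227.5 151.9]
cap centre rec -49.243725752664375 0.674707560836235 269.6587601760763 err 3.9496199880923712 r 81.00940299551254 elev 57.9752771763632
```

View pics/b_rect.png

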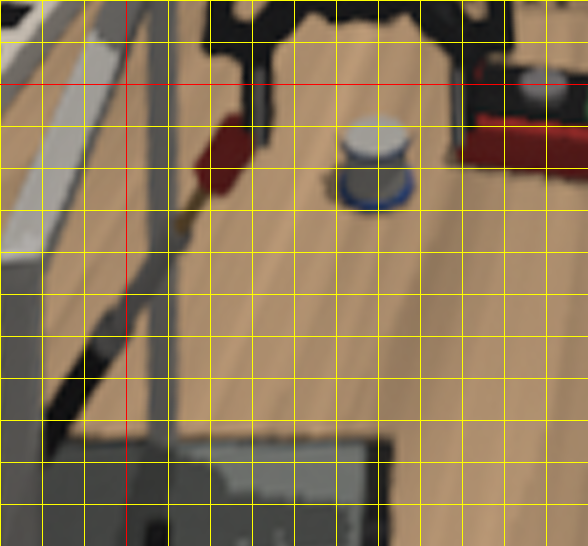

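The cap is moving and the steel collar at (180,238) hasn't. I'll continue.

Call:
drive_tool(plan=[[[0, -0.0032, 0.0051], 0], [[0, -0.0032, 0.0051], 0], [[0, -0.0032, 0.0051], 0], [[0, -0.0027, 0.0042], 0], [[0, 0, 0], 0]])

```text
clock: 5.1
position: [533.0, 20.1, 264.5]
ee_rot: [0.767, -0.641, -0.0, 0.0]
contact_force: [-0.9, -0.2, -0.0]
gripper_width: 85.4
```

```bash
python3 look.py c
```

```text
TCP rec -98.84157285827476 -1.3633419019189097 264.8790629582278 F rec -0.548553948991786 0.7079039334788436 -0.7783587325618327 t 5.2 w 85.10108718785844
sc [252 169   7   6  33] [255.  171.7]
si [218 152  11  13  86] [222.7 158.6]
cap centre rec -31.561772688365437 -3.4202706868638737 240.2336980400692 err 3.4029153037466204 r 46.68688145641735 elev 57.770847949322224
```

View pics/c_rect.png

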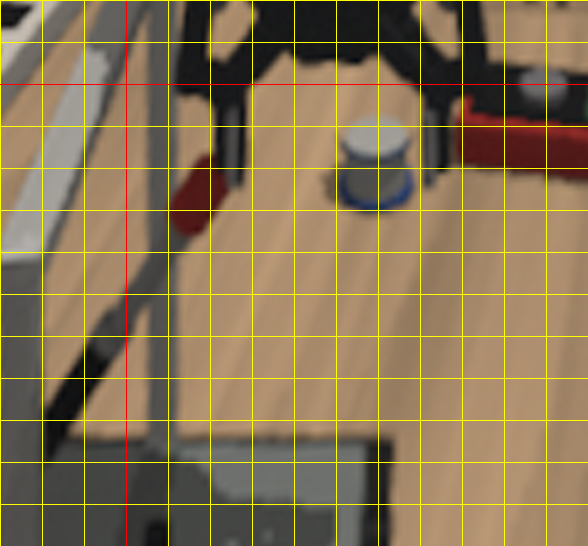

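View pics/c_sc.png

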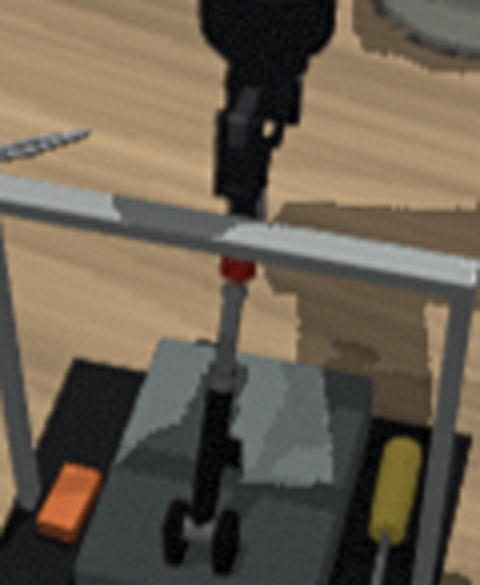

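The brass is nearly in, with the cap just above the collar and the elevation unchanged. I'll continue in small steps to confirm the order.

Call:
drive_tool(plan=[[[0, -0.0016, 0.0025], 0], [[0, -0.0016, 0.0025], 0], [[0, -0.0016, 0.0025], 0], [[0, 0, 0], 0]])

```text
clock: 5.7
position: [537.5, 20.8, 258.1]
ee_rot: [0.767, -0.641, 0.0, -0.0]
contact_force: [-2.1, -0.1, 3.4]
gripper_width: 85.5
```

```bash
python3 look.py d
```

```text
TCP rec -94.28939040715528 -1.501665092882345 258.03177161330495 F rec -2.3155255816161486 0.3616365959020507 4.4906457304303995 t 5.8 w 85.56283838167643
sc [251 169   9   9  60] [254.6 173.4]
si [216 154  11  13  80] [221.  160.7]
cap centre rec -28.25831117807701 -2.7766537733041106 235.9979230812557 err 1.7962829430521672 r 41.34285017767962 elev 57.955299063047505
```

View pics/d_rect.png

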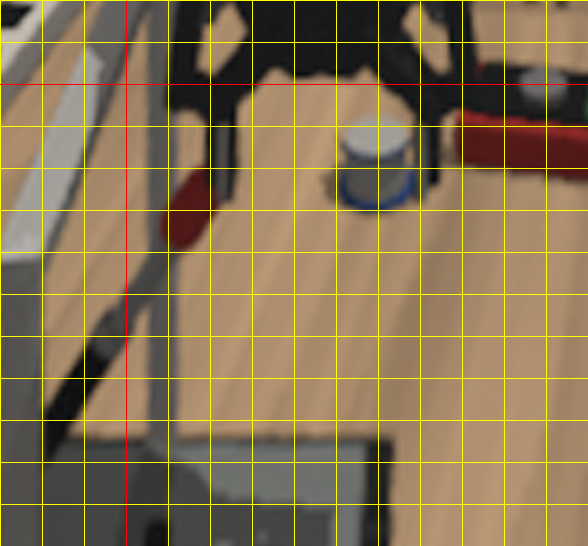

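View pics/d_sc.png

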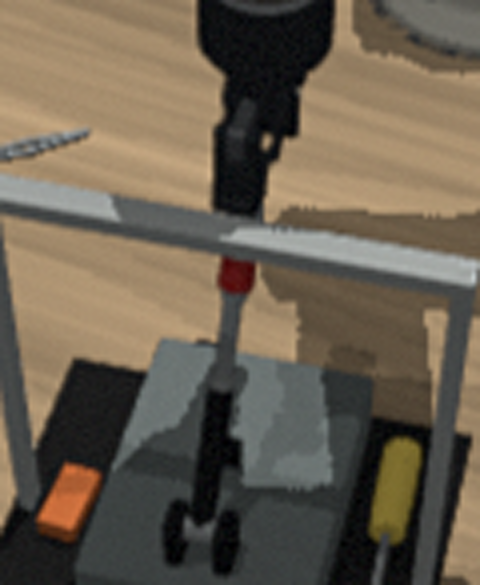

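The wrist force is now about 4.5 N upward, so the steel section is starting to take the load with the brass home. I'll back off, shift 4 mm frontwards across the cap face for more room at the bar, then continue.

Call:
drive_tool(plan=[[[0, 0.0027, -0.0042], 0], [[0, 0.004, 0.0025], 0], [[0, -0.0027, 0.0042], 0], [[0, -0.0027, 0.0042], 0], [[0, -0.0027, 0.0042], 0], [[0, -0.0027, 0.0042], 0], [[0, -0.0027, 0.0042], 0], [[0, 0, 0], 0]])

```text
clock: 6.8
position: [544.0, 22.0, 238.2]
ee_rot: [0.767, -0.641, -0.0, 0.0]
contact_force: [-3.0, 1.1, 1.2]
gripper_width: 85.3
```

```bash
python3 look.py e
```

```text
TCP rec -87.69358849256867 -1.4825825999759272 238.21526336023976 F rec -3.0598815536329353 0.14375207326985753 2.0070573133383434 t 6.9 w 85.10421368763976
sc [250 172   9  13  91] [254.1 178.4]
si [213 160  11  12  82] [217.6 165.7]
cap centre rec -20.90565622916395 -1.4846389039305543 224.00123287968722 err 0.2947785704398152 r 27.272923707240068 elev 57.9053117901552
```

View pics/e_rect.png

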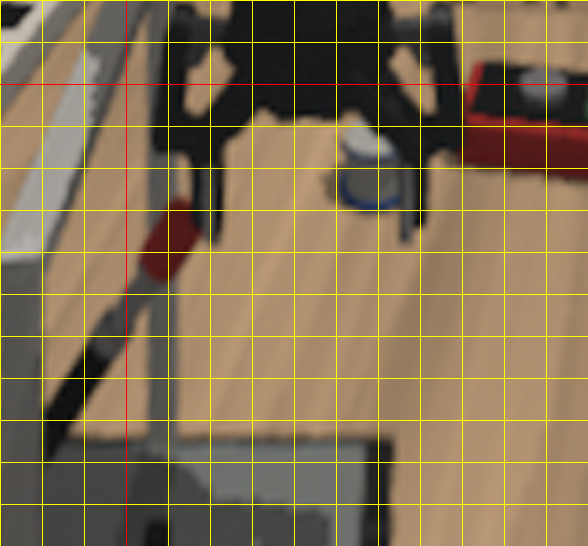

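View pics/e_sc.png

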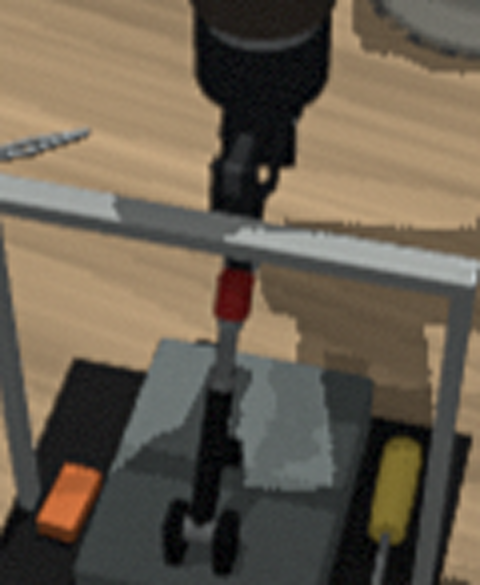

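The cap is fully visible and sits on the collar, with about 24 mm of steel left and the elevation at 57.9°. I'll continue.

Call:
drive_tool(plan=[[[0, -0.0027, 0.0042], 0], [[0, -0.0027, 0.0042], 0], [[0, -0.0027, 0.0042], 0], [[0, 0, 0], 0]])

```text
clock: 7.4
position: [552.1, 23.5, 225.4]
ee_rot: [0.767, -0.641, -0.0, 0.0]
contact_force: [-1.7, -0.4, 1.7]
gripper_width: 85.3
```

```bash
python3 look.py f
```

```text
TCP rec -79.44964562355523 -1.4279720824795816 225.40443110631338 F rec -2.3694594924613877 -0.1756699228437455 0.8519585912571508 t 7.5 w 85.27910808863888
sc [249 179   9  12  86] [253.1 184.6]
si [210 164  10  12  79] [214.4 169.8]
cap centre rec -12.396281892075805 -1.608282312755193 211.28291029894484 err 0.28885368808224376 r 11.977869962229136 elev 58.094124710828055
```

View pics/f_rect.png

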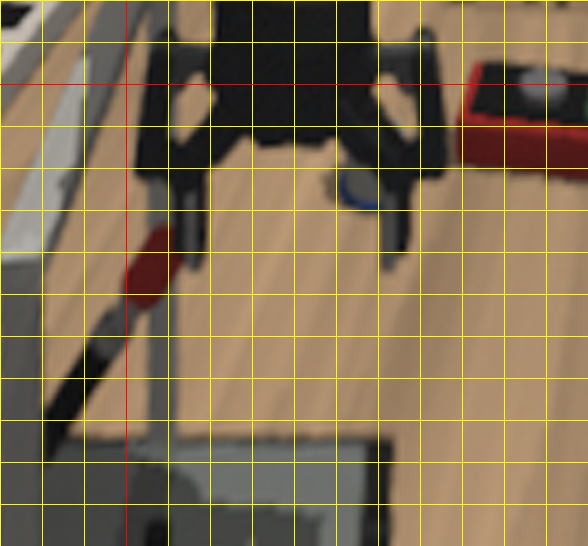

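View pics/f_sc.png

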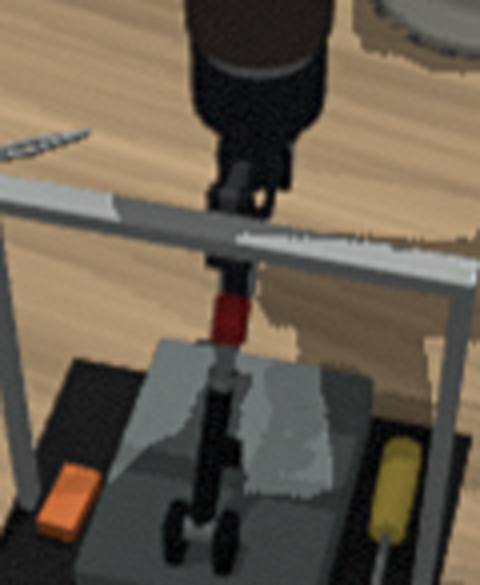

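About 10 mm remain. I'll use small steps and watch the force.

Call:
drive_tool(plan=[[[0, -0.0016, 0.0025], 0], [[0, -0.0016, 0.0025], 0], [[0, -0.0011, 0.0017], 0], [[0, 0, 0], 0]])

```text
clock: 8.0
position: [556.3, 24.3, 218.9]
ee_rot: [0.767, -0.641, -0.0, 0.0]
contact_force: [-4.4, -0.1, 2.7]
gripper_width: 85.3
```

```bash
python3 look.py g
```

```text
TCP rec -75.15067797992835 -1.4546264484001885 218.86905648372604 F rec -3.2365805977513173 -0.3063645076947142 3.5877248177531347 t 8.1 w 85.55977458931221
sc [249 182   9  12  88] [252.8 187.6]
si [208 166  11  12  80] [212.8 171.9]
cap centre rec -8.183043149547816 -1.2481958782237843 205.11127348790686 err 0.3439168875621899 r 4.512238503786648 elev 58.23340252139136
```

View pics/g_rect.png

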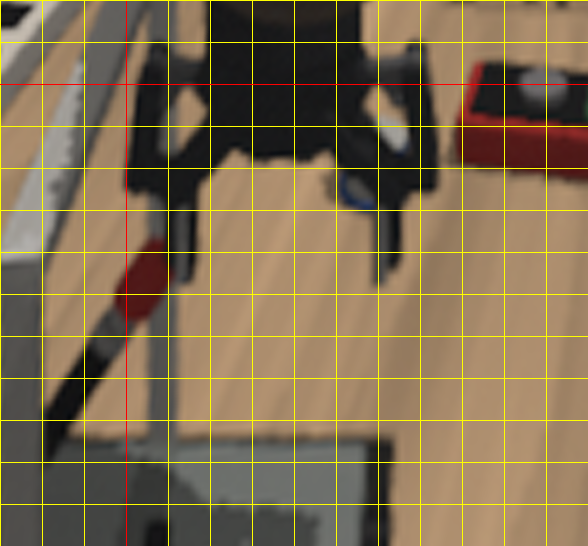

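View pics/g_sc.png

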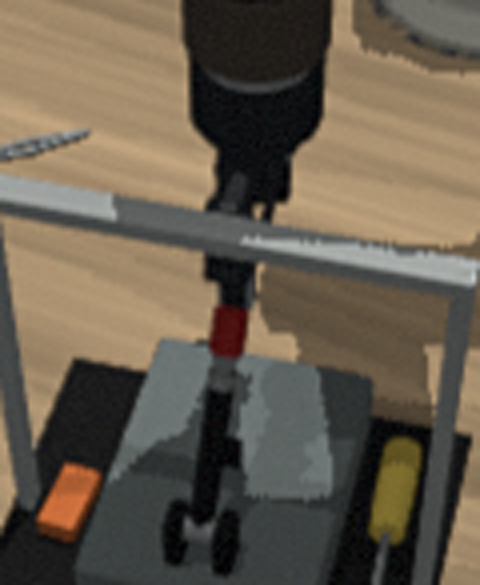

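About 4 mm remain. To keep clearance to the bar, I'll shift another 3 mm frontwards before the last push.

Call:
drive_tool(plan=[[[0, 0.0027, -0.0042], 0], [[0, 0.003, 0.0019], 0], [[0, -0.0021, 0.0034], 0], [[0, -0.0016, 0.0025], 0], [[0, -0.0008, 0.0013], 0], [[0, 0, 0], 0]])

```text
clock: 8.85
position: [555.0, 24.0, 214.6]
ee_rot: [0.767, -0.641, -0.0, 0.0]
contact_force: [-3.3, -0.0, 4.5]
gripper_width: 85.6
```

```bash
python3 look.py h
```

```text
TCP rec -76.42445374625808 -1.4922135503488327 214.5268873461381 F rec -3.589766666557512 0.2390034973380495 3.585253498203282 t 8.95 w 85.26562214553948
sc [249 183   8  13  91] [252.6 188.8]
si [208 167  10  12  80] [212.6 172.4]
cap centre rec -6.950776057031896 -1.587365032991068 202.80770229724206 err 0.15041341554248341 r 1.9051105718347685 elev 58.15887789534026
```

View pics/h_rect.png

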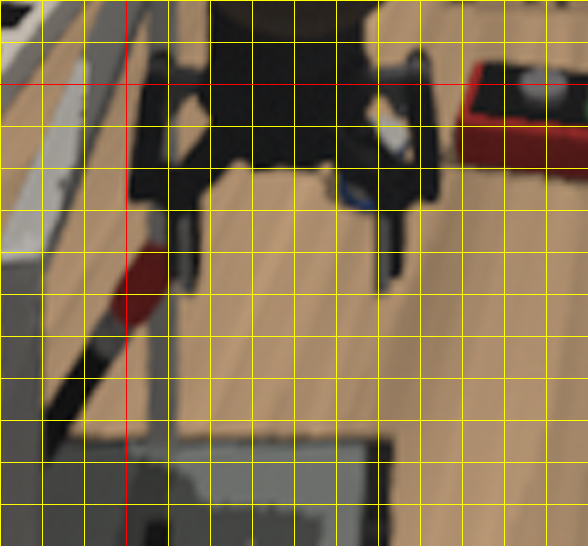

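Call:
drive_tool(plan=[[[0, -0.0008, 0.0013], 0], [[0, 0, 0], 0]])

```text
clock: 9.2
position: [555.9, 24.2, 213.1]
ee_rot: [0.767, -0.641, 0.0, 0.0]
contact_force: [-3.8, 0.0, 4.4]
gripper_width: 85.5
```

Call:
drive_tool(plan=[[[0, -0.0005, 0.0009], 0], [[0, 0, 0], 0]])

```text
clock: 9.45
position: [556.3, 24.2, 212.5]
ee_rot: [0.767, -0.641, 0.0, 0.0]
contact_force: [-4.4, -0.2, 6.0]
gripper_width: 85.3
```

```bash
python3 look.py i
```

```text
TCP rec -75.17014112847923 -1.5168148479217678 212.53385081394248 F rec -3.963430758355981 0.9442723423844566 6.390968264800653 t 9.55 w 85.0472770595775
sc [249 184   8  13  88] [252.5 189.7]
si [207 167  11  13  83] [212.1 173. ]
cap centre rec -5.698319454745839 -1.6585048134783391 200.92159886205073 err 0.1416949461844756 r -0.35789521726206885 elev 58.19056673945869
```

View pics/i_rect.png

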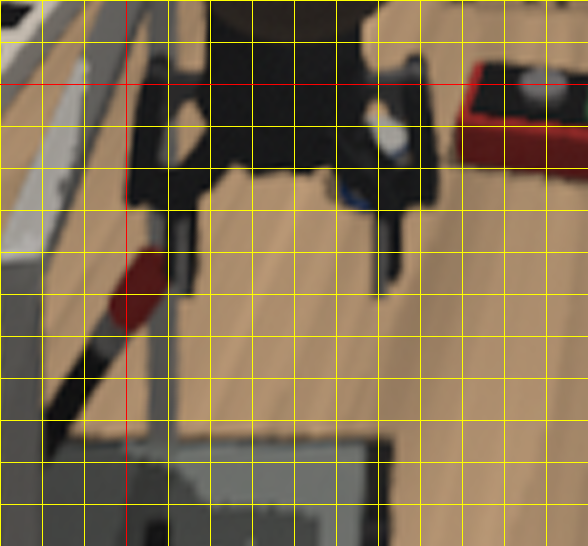

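View pics/i_sc.png

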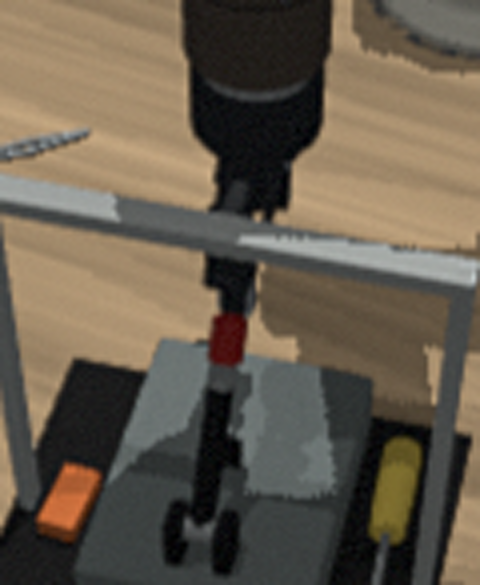

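Call:
drive_tool(plan=[[[0, -0.0005, 0.0009], 0], [[0, 0, 0], 0]])

```text
clock: 9.8
position: [556.4, 24.1, 212.4]
ee_rot: [0.767, -0.641, 0.0, 0.0]
contact_force: [-6.9, -0.6, 9.7]
gripper_width: 85.3
```

Call:
drive_tool(plan=[[[0, -0.0005, 0.0009], 0], [[0, 0, 0], 0]])

```text
clock: 10.05
position: [556.6, 24.0, 212.2]
ee_rot: [0.767, -0.641, 0.0, 0.0]
contact_force: [-9.9, -0.2, 14.4]
gripper_width: 85.6
```

```bash
python3 look.py j
```

```text
TCP rec -74.91493371356424 -1.7045707824305776 212.23517373445912 F rec -9.536058382280077 1.5708108479844407 13.80484289702039 t 10.15 w 85.14499910272714
sc [249 184   8  13  87] [252.5 189.8]
si [207 167  11  13  83] [212.1 173. ]
cap centre rec -5.651772724328268 -1.710438829236169 200.83201180224575 err 0.19164309235500762 r -0.4585611775842011 elev 58.1870403026109
```

The tool has stalled at about 17 N directed along the axis. The elevation is unchanged at 58.2° and the extension reads −0.4 mm, so both sections are home.

An upright finger can't reach behind the cap because of the bar. I'll start the fold by dragging the pressed end face along the hinge arc.

Call:
drive_tool(plan=[[[0, 0.0039, 0.0029], 0], [[0, 0.0038, 0.0031], 0], [[0, 0, 0], 0]])

```text
clock: 10.52
position: [550.0, 22.9, 206.9]
ee_rot: [0.768, -0.641, 0.001, -0.001]
contact_force: [-8.8, -0.2, 14.4]
gripper_width: 85.0
```

```bash
python3 look.py k
```

```text
TCP rec -81.57950368026724 -1.6882280754717414 206.90890970597556 F rec -8.986712676130162 1.1160283754596816 14.966608236981443 t 10.625 w 85.61205346515679
sc [249 183   9  13  91] [253.1 189.1]
si [210 169  10  12  83] [214.7 174.4]
cap centre rec -11.654698499161668 -1.7264986879605475 196.7125122380296 err 0.32569753320491973 r -0.5820311901167372 elev 54.83596941393282
```

View pics/k_rect.png

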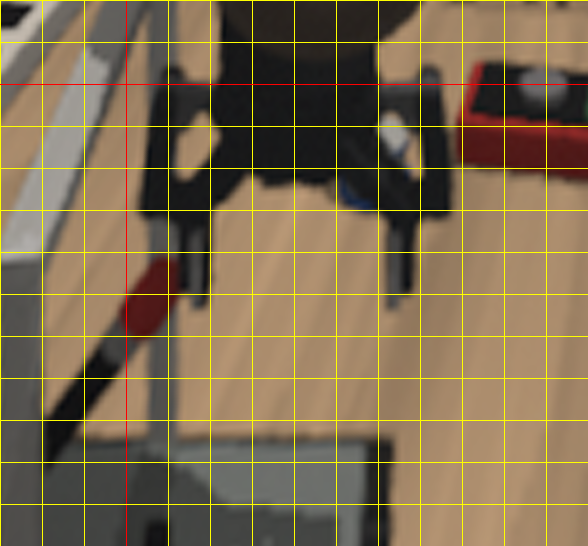

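The drag works: elevation is now 54.8° and r is unchanged. I'll continue along the arc.

Call:
drive_tool(plan=[[[0, 0.0037, 0.0031], 0], [[0, 0.0036, 0.0032], 0], [[0, 0.0035, 0.0034], 0], [[0, 0.0034, 0.0035], 0], [[0, 0.0033, 0.0036], 0], [[0, 0.0031, 0.0037], 0], [[0, 0, 0], 0]])

```text
clock: 11.5
position: [528.0, 19.0, 184.2]
ee_rot: [0.767, -0.641, -0.001, 0.001]
contact_force: [-8.8, -0.2, 8.9]
gripper_width: 85.4
```

```bash
python3 look.py l
```

```text
TCP rec -103.90521094849986 -1.5760251624064605 184.16513443265794 F rec -8.153069217326987 2.0436139460908223 8.827551788012936 t 11.6 w 85.67113059023127
sc [251 182   9  12  78] [255.3 187.7]
si [218 176  12  11  80] [223.6 181.3]
cap centre rec -32.69484899822695 -1.7196823374267136 177.0866109391112 err 0.014144513414698719 r -1.1834149789572592 elev 41.52673362488199
```

View pics/l_rect.png

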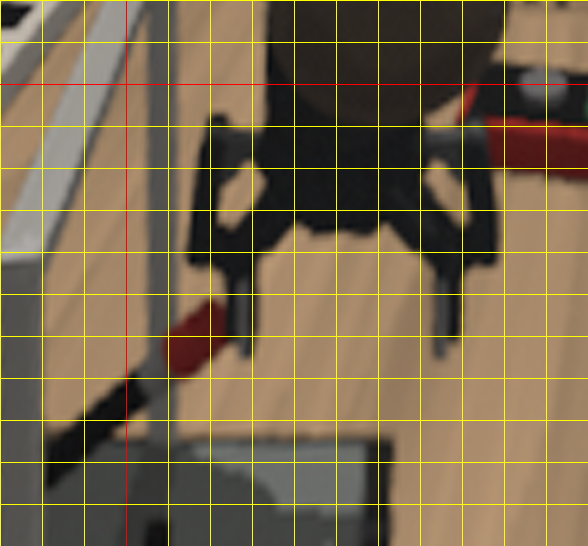

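Elevation is 41.5°, so there's now room at the bar to push from above. I'll lift off and reposition over the top of the cap.

Call:
drive_tool(plan=[[[0, 0.006, -0.006], 0], [[0, 0.002, -0.016], 0], [[0, 0, -0.018], 0], [[0, -0.012, 0], 0], [[0, -0.012, 0], 0], [[0, -0.011, 0], 0], [[0, 0, 0], 0]])

```text
clock: 12.48
position: [556.8, 24.3, 222.6]
ee_rot: [0.767, -0.642, -0.0, 0.001]
contact_force: [-0.2, -0.2, 0.2]
gripper_width: 85.2
```

```bash
python3 look.py m
```

```text
TCP rec -75.49157670003869 -1.4672244394546414 222.9529978690596 F rec -0.423680124802038 0.8520201274172143 -0.9335020311617035 t 12.575 w 85.80461791223364
sc [251 182   9  12  79] [255.4 187.5]
si [218 176  13  11  81] [223.9 181.3]
cap centre rec -33.39502427173178 -1.6924547424754557 177.26329033137276 err 0.10845523499892097 r -0.5416555836407753 elev 41.373928364098205
```

View pics/m_rect.png

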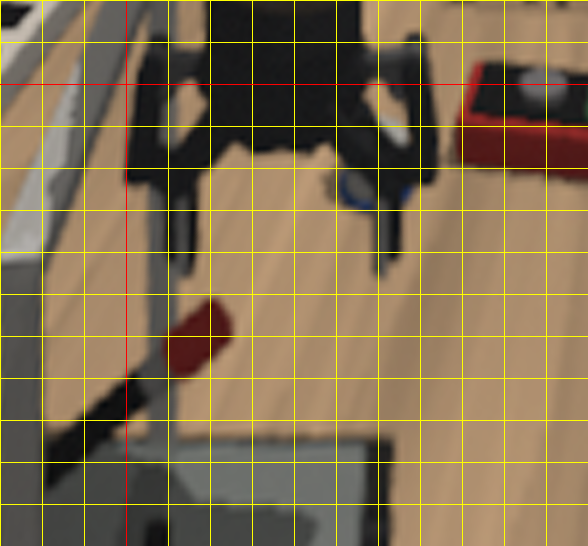

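View pics/m_sc.png

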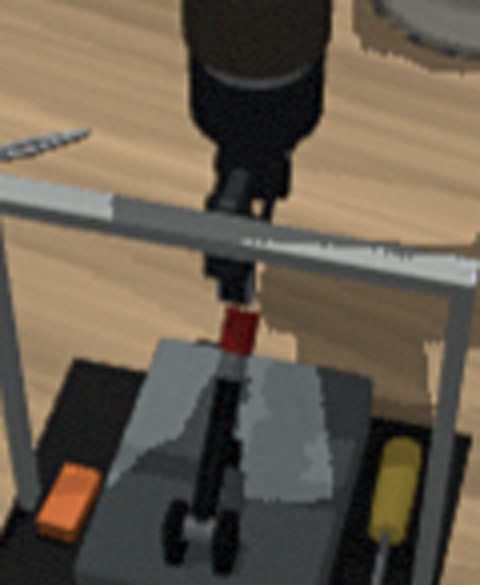

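The antenna stays collapsed at 41.4° with the fingertip above the cap. I'll push down along the arc.

Call:
drive_tool(plan=[[[0, 0.001, 0.01], 0], [[0, 0.001, 0.009], 0], [[0, 0.004, 0.005], 0], [[0, 0.004, 0.005], 0], [[0, 0.006, 0.01], 0], [[0, 0.0055, 0.0095], 0], [[0, 0, 0], 0]])

```text
clock: 13.45
position: [533.7, 20.2, 174.1]
ee_rot: [0.767, -0.642, -0.001, 0.001]
contact_force: [-0.5, -0.3, 0.5]
gripper_width: 85.4
```

```bash
python3 look.py n
```

```text
TCP rec -97.60698989969596 -1.4381767054114698 174.3826131101962 F rec 0.15597791504496825 0.06912833751817743 -0.20375946539222042 t 13.55 w 85.06527043930164
sc [253 187   9   8  50] [257.  190.6]
si [226 186  12  10  74] [231.6 190.7]
cap centre rec -50.415870971079826 -2.354078687731475 146.85991404783763 err 1.2346288220532426 r -3.0118233296715857 elev 25.158415127294564
```

View pics/n_rect.png

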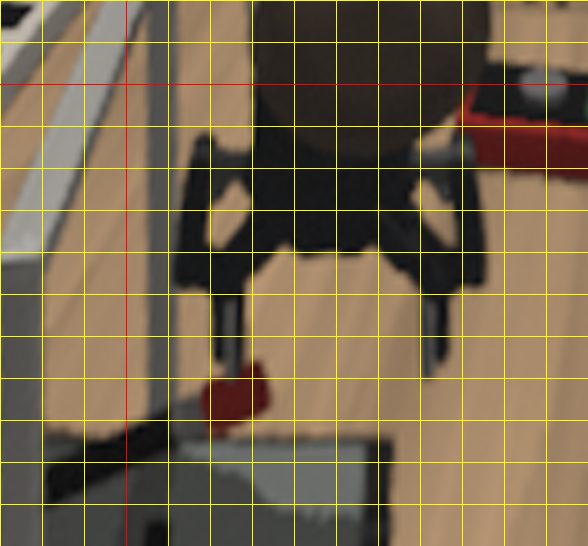

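Elevation is about 26°, with the fingertip over the middle of the cap. I'll continue down.

Call:
drive_tool(plan=[[[0, 0.004, 0.01], 0], [[0, 0.003, 0.01], 0], [[0, 0.003, 0.01], 0], [[0, 0.002, 0.01], 0], [[0, 0.001, 0.008], 0], [[0, 0, 0], 0]])

```text
clock: 14.3
position: [521.8, 18.0, 126.1]
ee_rot: [0.767, -0.641, -0.0, 0.001]
contact_force: [-0.0, 0.6, -0.3]
gripper_width: 85.2
```

Call:
drive_tool(plan=[[[0, 0, 0.003], 0], [[0, 0, 0.002], 0], [[0, 0, 0], 0]])

```text
clock: 14.68
position: [522.2, 18.1, 122.3]
ee_rot: [0.767, -0.641, 0.0, -0.0]
contact_force: [-1.4, -0.4, 2.7]
gripper_width: 85.5
```

```bash
python3 look.py o
```

```text
TCP rec -109.8451701798749 -1.4268535642433355 122.27462172714944 F rec 0.04244364228784109 0.1942463198860812 2.0753221962313884 t 14.775 w 85.17530632500863
sc [254 196   9   7  32] [258.3 198.7]
si [232 202  11   7  59] [237.3 205.5]
cap centre rec -63.46984967394625 -1.9710418739980193 98.56428972240582 err 1.0089259440457654 r -1.478714628886209 elev 1.6535377568187328
```

View pics/o_rect.png

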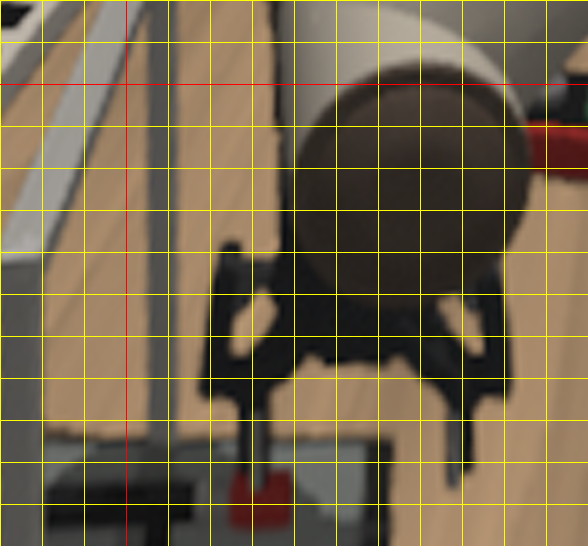

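Almost flat. I'll press in small steps until the rest pushes back.

Call:
drive_tool(plan=[[[0, 0, 0.002], 0], [[0, 0, 0], 0]])

```text
clock: 15.02
position: [522.0, 18.1, 120.1]
ee_rot: [0.767, -0.641, -0.0, 0.0]
contact_force: [-3.0, 0.0, 2.8]
gripper_width: 85.3
```

Call:
drive_tool(plan=[[[0, 0, 0.0015], 0], [[0, 0, 0], 0]])

```text
clock: 15.28
position: [522.0, 18.1, 118.6]
ee_rot: [0.767, -0.641, -0.0, 0.0]
contact_force: [-2.0, -0.3, 4.5]
gripper_width: 85.6
```

Call:
drive_tool(plan=[[[0, 0, 0.0015], 0], [[0, 0, 0], 0]])

```text
clock: 15.52
position: [522.0, 18.1, 117.2]
ee_rot: [0.767, -0.641, -0.0, 0.0]
contact_force: [-4.2, -0.8, 3.3]
gripper_width: 85.3
```

Call:
drive_tool(plan=[[[0, 0, 0.001], 0], [[0, 0, 0], 0]])

```text
clock: 15.78
position: [522.1, 18.0, 116.7]
ee_rot: [0.767, -0.641, 0.0, 0.0]
contact_force: [-3.3, -0.4, 6.3]
gripper_width: 85.2
```

Call:
drive_tool(plan=[[[0, 0, 0.001], 0], [[0, 0, 0], 0]])

```text
clock: 16.02
position: [522.1, 18.0, 116.2]
ee_rot: [0.767, -0.641, 0.0, -0.0]
contact_force: [-5.8, 0.2, 10.0]
gripper_width: 85.5
```

Call:
drive_tool(plan=[[[0, 0, 0.001], 0], [[0, 0, 0], 0]])

```text
clock: 16.27
position: [522.1, 18.0, 115.6]
ee_rot: [0.767, -0.641, 0.0, -0.0]
contact_force: [-7.7, -1.0, 11.9]
gripper_width: 85.2
```

Call:
drive_tool(plan=[[[0, 0, 0.001], 0], [[0, 0, 0.001], 0], [[0, 0, 0], 0]])

```text
clock: 16.65
position: [522.2, 17.9, 114.6]
ee_rot: [0.767, -0.641, 0.001, -0.0]
contact_force: [-9.9, -0.7, 18.3]
gripper_width: 85.4
```

```bash
python3 look.py p
```

```text
TCP rec -109.87475573901806 -1.6745673658709004 114.63187077266652 F rec -9.050116030033326 1.6154838553074142 18.48931615573051 t 16.75 w 85.62409493940815
sc [254 199   9   5  25] [258.2 200.4]
si [233 204  10   7  58] [237.6 207.3]
cap centre rec -63.90660858899425 -2.3475081504297073 91.57201200092155 err 1.4350832999209344 r -1.045981292464532 elev -1.5847351414327875
```

View pics/p_rect.png

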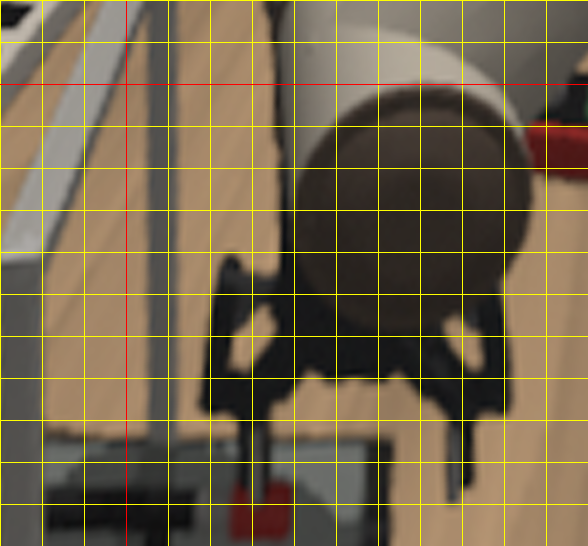

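View pics/p_sc.png

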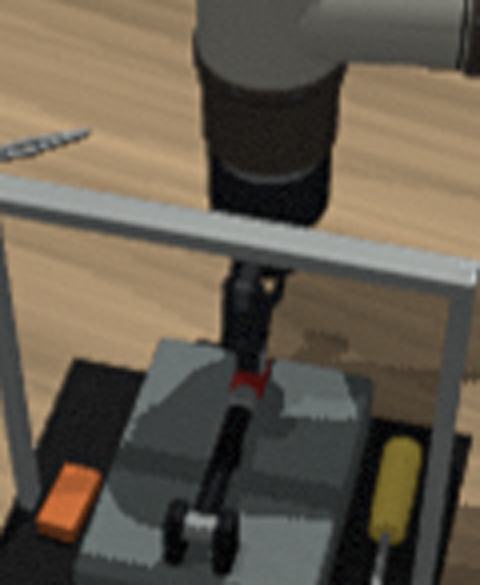

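About 20 N of reaction, so the antenna is flat on its rest. I'll lift off and back away toward the robot.

Call:
drive_tool(plan=[[[0, 0, -0.005], 0], [[0, 0, -0.015], 0], [[0, 0.005, -0.03], 0], [[0, 0.03, -0.04], 0], [[0, 0.04, -0.05], 0], [[0.03, 0.04, -0.05], 0], [[0.05, 0.02, -0.03], 0], [[0.05, 0, 0], 0], [[0.05, 0, 0], 0], [[0.05, 0, 0], 0], [[0.04, 0, 0], 0], [[0, 0, 0], 0]])

```text
clock: 18.25
position: [442.5, -269.3, 324.6]
ee_rot: [0.766, -0.643, -0.0, 0.0]
contact_force: [-1.4, 0.0, -0.9]
gripper_width: 85.5
```

```bash
python3 look.py q; python3 - <<'E'
from h import *
d=arm.get_image("scene");cv2.imwrite("pics/q_full.png",d["image"][:,:,::-1])
E
```

```text
TCP rec -239.21779866331119 -268.21059295776973 325.0542382530489 F rec 0.353627905756718 0.40071155127430097 0.9200223926059081 t 18.35 w 85.46973068237794
sc [254 193   9  10  59] [258.7 197.5]
si [233 203  10   8  70] [237.4 206.5]
cap centre rec -65.36235641062989 -0.44168070820890487 98.86831076806402 err 1.0441887465274609 r 0.4220245133370355 elev 1.7674171313947327
```

View pics/q_rect.png

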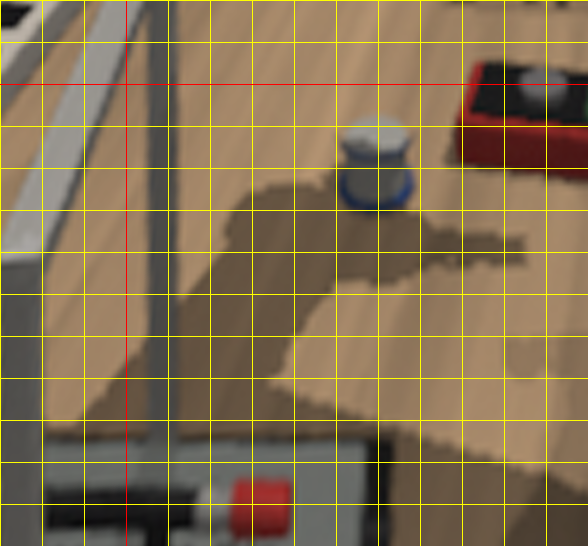

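View pics/q_si.png

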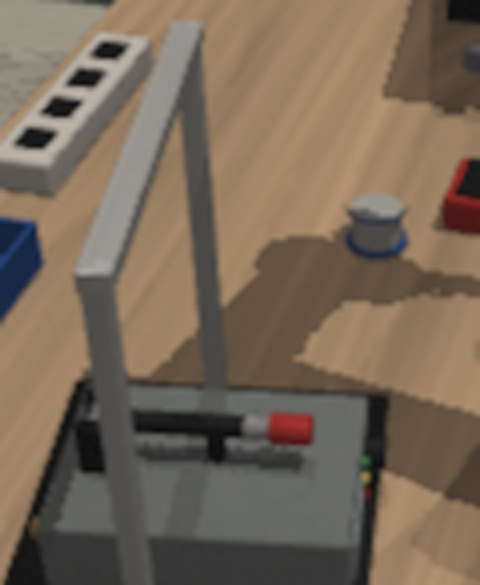

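View pics/q_full.png

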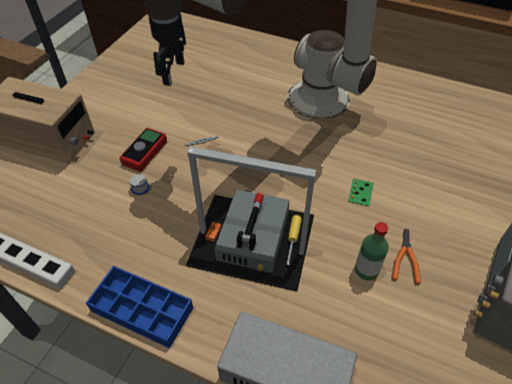

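The antenna reads level: the tube's top edge is at row 487 along its whole length. The cap spans rx −51 to −79, which matches r = 111 to 139 mm, so both sections are home. The screwdriver, battery, spool and arch haven't moved. I'll hand it in.

```bash
python3 -c "
from bench import arm
print(arm.job_done())"
```

```text
the job is handed in; nothing more can be done
None
```

The antenna is collapsed, folded flat on its rest and released, and I handed the job in at about 18.4 s of the 42 s allowed. The hand-in reported no verdict.

**How it was done**
- **Collapse:** I pushed the cap along the antenna's axis with the outer finger of the open gripper. The brass section went home first, then the steel, until the tool stalled at about 17 N along the axis. The elevation stayed at 57.7–58.2° throughout.
- **Fold:** The drive could not tilt the gripper, and the bar kept it from reaching behind the cap. So I dragged the pressed cap face along the hinge arc down to 41°, then pushed from above until the rest pushed back with about 20 N.
- **Release:** I lifted off and moved the arm clear.

**Last checks**
- **Sections home:** The cap spans about 111–139 mm from the pivot, which is the fully home length for both sections.
- **Level:** The tube's edge looks level in the side view. The triangulated elevation instead read +1.8°, and the two disagree. The pivot end of the tube reads about 4 mm too high in the same view, so I put this down to measurement bias and did not resolve it further.
- **Surroundings:** The final pictures show the lamp arch and the other things on the bench where they started. The gripper's estimated clearance to the bar was tight, about 3–5 mm at the closest, and no sideways force suggested contact.

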